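Tension and lock the scroll-saw blade

ROBOT

A 7-joint arm with a two-finger parallel gripper is mounted at the origin on the work surface. World frame = base frame: x ahead of the robot, y to its left, z up, the work surface at z = 0. Lengths are in m, angles in rad, forces in N, time in s.
With the tool pointing down it reaches from about 0.4 to 0.9 m from the base axis. Payload 5.5 kg.
Tool frame: the origin (TCP) lies on the centre line of the jaws, within the pads' length; the fingertips stand 17 mm ahead of it and the grasp point (between the pads) lies 2 mm behind it; x points along the fingers, y is the direction in which the jaws open and shut, and the axes are right-handed (so a half turn about x gives the same grasp; the last joint's range is limited). The gripper opens to 85 mm and grips with 20 to 120 N. Pads are 22 mm wide; open, the fingers measure 114 mm over their backs; the gripper's body (76 mm by 85 mm) begins 54 mm behind the grasp point. The pads swing forward as they close: fully open they stand 13 mm farther back than shut.
Start: joints at [1.516, 0.501, -0.427, 1.55, 0.221, 1.138, -0.21], TCP at [0.203, -0.617, 0.221] pointing down, gripper open.
Joint ranges: [-2.88, 2.88], [-0.31, 2.03], [-1.54, 1.56], [0.2, 2.42], [-1.41, 4.55], [0.19, 2.02], [-2.57, 2.57]. Speed limits (rad/s): [2.57, 2.57, 3.14, 3.14, 3.14, 3.14, 3.14].

INTERFACE

Orientations are given as a unit quaternion [w, x, y, z].
In Python, from bench import arm, hand, kin, imaging, order, spotter gives the robot as it stands. Calls block until the motion is done:
- arm.movep(position, orientation): joint-space move of the TCP to a pose.
- arm.movel(position, rotation=None, v=0.15): straight line of the TCP; rotation=None keeps the orientation; v is the mean speed in m/s.
- arm.goto_joints(angles): joint-space move.
- hand.release() and hand.grab(force=None): open the fingers fully, or close them until they stop; force is the grip in N (None keeps the last).
- arm.dwell(seconds).
- kin.ik(position, orientation): joint angles nearest the present ones, or None.
- arm.observe(): the state.
- imaging.get_image(name): name is "scene" or "top"; returns the picture (400x640x3 uint8, red, green, blue); there is no depth.
- imaging.get_calibration(name): a dict with "camera_matrix" (3x3 intrinsics, pixels), "R" (3x3) and "t" (3): a world point X has camera coordinates R X + t. Camera axes: x right, y down, z forward; pixel columns grow to the right and rows downward; lengths in m; the calibration is good to about 2 mm. A picture is of the moment at which its call begins. get_calibration takes no time and is no camera call.
A pose or a line that the arm cannot do raises arm.IKError and nothing moves.
- order.hand_in(): hands the job in, once; it reports no verdict.
Trained networks look in the newest picture that a camera, given by its name, has taken for a name from the list of things; names that differ only in an ending like _2 or _b are one class to them, and where a whole thing is asked for, a point or a joint stands for the part that bears it (a point fixed in the world has none). Each returns a list of dicts, best first, with "confidence" (0 to 1); they miss things now and then, are a little off and sometimes report something else, mostly with a low value. They report only what shows in the picture. A call takes as long as a camera call.
- spotter.search_frame(camera, thing): "position" ([x, y, z] in m, in the coordinates of the camera as it stood for that picture, good to about 4 mm: the middle of the surface that is visible of it).
- spotter.trace(camera, thing): "region" (400x640 bool, what is visible of it).
The state is a dict: "t": time; "q": joint angles; "joint_velocities": joint speeds; "effort": joint torques, N m; "position": TCP position; "eef_rot": TCP orientation; "force": force on the tool from outside, world axes, zero at the start; "torque": the same for the moment, N m; "grip_width": opening from 0.0 (shut) to 1.0 (fully open).
Only numpy, scipy, OpenCV 4.12 (cv2) and the standard library are available. Lean on these libraries where they do the work, as an engineer would, in place of code of your own. Each camera call takes 0.05 s, during which the arm holds its last target.

TASK

The scroll saw in this doll workshop has just had a new blade fitted and it is still slack. Wind the black tension wheel clockwise by its red crank knob until it feels firm and the pointer rests in the green part of the scale (never let the pointer run well past the green: the blade would snap), then push the orange lock selector in and turn it clockwise from the white dot fully to the green dot, and let it spring back up. Let go of everything and leave the other things on the bench where they are.

Things in the scene. Friction and masses are not known exactly. Their poses are not given: they have to be found in the camera images.
- saw: Bench scroll saw fixed to the bench, green castings, foot 170 x 440 mm, top faces at 235 mm. Origin: centre of its foot on the bench; y runs along the saw from the blade head (tension wheel, at x 0, y -150 mm) to the column (lock selector, at x 0, y +130 mm); z up. The 50 mm wide upper arm carries the tension scale between them.
- wheel_hub (a point): Point on the vertical axis of the black tension wheel (disc of 130 mm diameter, top face at z 257 mm, hub 4 mm higher), 30 mm above the disc's top face, level with crank_grip.
- crank_grip (a point): Centre of the red crank knob: upright cylinder, 18 mm in diameter, 44 mm tall (z 262 to 306 mm), spinning freely about its own upright axis, on the wheel 50 mm from the wheel's axis. Point 25 mm above its lower end. Gripped from above it can be carried round the hub with the gripper's heading unchanged; nothing else on the wheel rises above z 262 mm.
- wheel (a joint): Turn of the tension wheel, rad, growing clockwise from above; starts at 0 to 2; at 0 the knob lies along the saw's +y from the hub. Stays where left. Turns against a steady 0.35 N m (7 N at the knob); from 7.0 rad the blade takes up and adds 0.35 N m per rad: firm is about 0.6 N m (12 N at the knob) at 7.7 rad. Green: 7.4 to 8.1. Left beyond 8.0 it creeps back to 8.0. Above 8.5 the blade snaps.
- pointer (a joint): Position of the black pointer on the tension scale in m: 0.008 m for each rad of the wheel, moving along the saw's +y. The scale is white (slack) from 0 to 0.0592, green from there to 0.0648, red beyond.
- selector_grip (a point): Grip point on the vertical axis of the orange lock selector: an upright bar 44 mm long, 14 mm thick, 44 mm high (z 255 to 299 mm) on a 48 mm disc; the point is 11.5 mm below the bar's top and goes down with it. Its x axis runs along the bar and turns with it; the white tooth is on its -x side. Beside the disc a steel guard rises to z 256 mm.
- selector (a joint): Turn of the lock selector in rad, growing clockwise seen from above: 0 = released, its white tooth at the white dot; 1.047 = locked, tooth at the green dot, at a stop. Between, the steel guard blocks the tooth (from about 0.13 rad) unless the selector is pushed down at least 8 mm and kept down while it turns.
- plunger (a joint): How far the selector is pushed in, in m: 0 up, 0.010 bottomed. A spring pushes back with 3 N at the top and 8 N at the bottom; it springs up when let go at either end of its turn.
- glue_mid (a point): White glue bottle with orange cap, 56 mm diameter, 130 mm tall; bystander. Point half-way up.
- paint_mid (a point): Reddish-brown paint jar with white cap, 64 mm diameter, 70 mm tall; bystander. Point half-way up.
- spool_mid (a point): Empty wooden thread spool, 52 mm diameter, 60 mm tall; bystander. Point half-way up.
- mug_mid (a point): Blue mug, 74 mm diameter, 85 mm tall; bystander. Point half-way up.

How it is judged:
By the outcome, as a careful person would: the job done as asked, in the order asked, and still so for the second after the job is handed in, with the robot touching nothing.
It also fails if it takes over 58 s, if anything falls off the work surface, if the arm or the gripper's body presses on something with over 40 N, if the wrist force passes 120 N, or if a joint passes its speed limit or range.

## Working session

There is one attempt and no reset: what is moved stays moved. The work goes in short steps, each a Python script; the robot and the scene stay as the last script left them, time stands still between calls to the robot, and variables do not carry over. Pictures are saved under pics/ and viewed, and the job is handed in when it is done.

```bash
ls; mkdir -p pics
python3 - <<'E'
from bench import arm, hand, kin, imaging, order, spotter
import cv2, numpy as np
s=arm.observe(); print(s)
for c in ("scene","top"):
    im=imaging.get_image(c); cv2.imwrite(f"pics/{c}0.png",im[:,:,::-1])
    k=imaging.get_calibration(c); R=np.array(k["R"]);t=np.array(k["t"]); print(c,k)
    for n in ("saw","crank_grip","wheel_hub","selector_grip","pointer","glue_mid","paint_mid","spool_mid","mug_mid"):
        try:
            for d in spotter.search_frame(c,n)[:2]:
                print(c,n,round(d["confidence"],2),(R.T@(np.array(d["position"])-t)).round(4))
        except Exception as e: print(n,e)
print(arm.observe()["t"])
E
```

```text
pics
{'t': 0.0, 'q': array([ 1.51619042,  0.50185978, -0.42675991,  1.55144489,  0.22080582,
        1.13831266, -0.21031492]), 'joint_velocities': array([ 0.00018012,  0.00193687,  0.00052881,  0.00018579, -0.00055949,
       -0.00051054, -0.00011069]), 'effort': array([ 3.06666852e-04, -5.69524205e+01, -5.81618652e+00, -2.80934751e+01,
        1.06677442e-02,  1.19230783e-02,  6.72857716e-07]), 'position': array([ 0.20282731, -0.61678975,  0.21995126]), 'eef_rot': array([-0.11120391, -0.69810356, -0.11258389,  0.69829075]), 'force': array([-0.13968312,  0.551731  , -0.45311628]), 'torque': array([-0.05677012, -0.01512787, -0.03601152]), 'grip_width': 1.0024557940498358}
scene {'camera_matrix': array([[415.01894036,   0.        , 320.58895382],
       [  0.        , 415.01894036, 200.31975203],
       [  0.        ,   0.        ,   1.        ]]), 'R': array([[ 0.21582462,  0.9762909 , -0.01660751],
       [ 0.71384915, -0.16936673, -0.67951034],
       [-0.66621252,  0.1347998 , -0.73347794]]), 't': array([-0.11785449, -0.32465736,  1.69288381])}
scene saw 0.67 [ 0.6    -0.0125  0.1
[... 477 characters left out ...]
trix': array([[450.84592762,   0.        , 312.63789262],
       [  0.        , 450.84592762, 198.53974514],
       [  0.        ,   0.        ,   1.        ]]), 'R': array([[-8.10689062e-02, -9.96708499e-01, -1.92716321e-05],
       [-9.75431603e-01,  7.93422890e-02, -2.05518831e-01],
       [ 2.04843894e-01, -1.66423886e-02, -9.78653161e-01]]), 't': array([0.03154741, 0.64794658, 1.5510784 ])}
top saw 0.9 [ 0.5376 -0.0006  0.2359]
top wheel_hub 0.68 [ 0.5604 -0.1417  0.2588]
top selector_grip 0.59 [0.5461 0.1319 0.2547]
top glue_mid 0.49 [ 0.487  -0.4732  0.0845]
top paint_mid 0.55 [ 0.7801 -0.1512  0.0724]
top spool_mid 0.7 [0.7806 0.0642 0.0605]
top mug_mid 0.7 [0.4794 0.503  0.0414]
1.0
```

View pics/scene0.png

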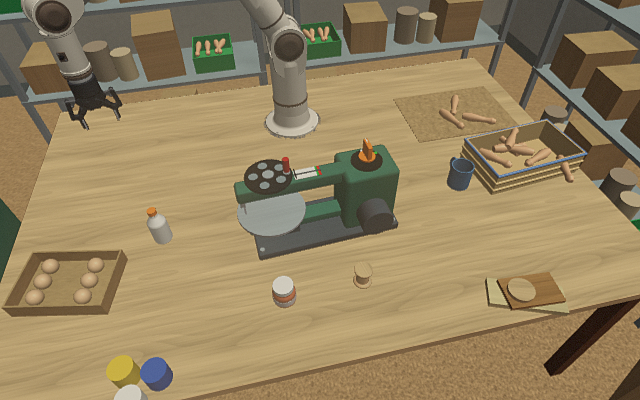

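View pics/top0.png

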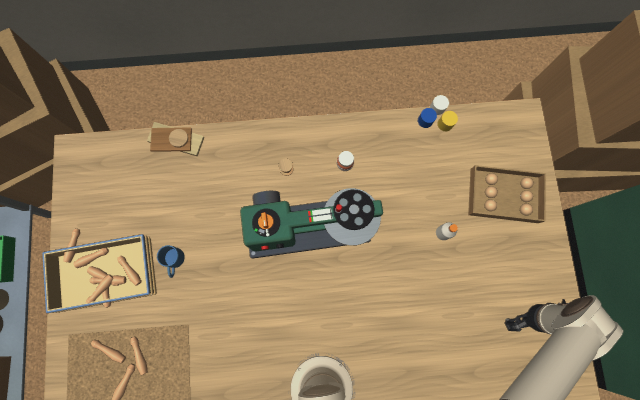

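Run:
```python
import cv2
a=cv2.imread("pics/top0.png"); b=cv2.imread("pics/scene0.png")
cv2.imwrite("pics/topz.png",cv2.resize(a[150:290,230:400],None,fx=4,fy=4,interpolation=2)[:600,:800])
cv2.imwrite("pics/scenez.png",cv2.resize(b[130:260,210:400],None,fx=4,fy=4,interpolation=2)[:600,:800])
```

```text
(no output)
```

View pics/topz.png

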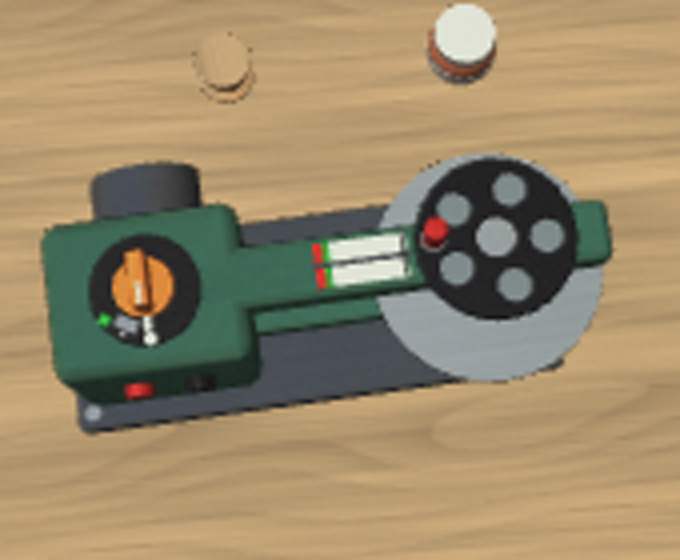

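View pics/scenez.png

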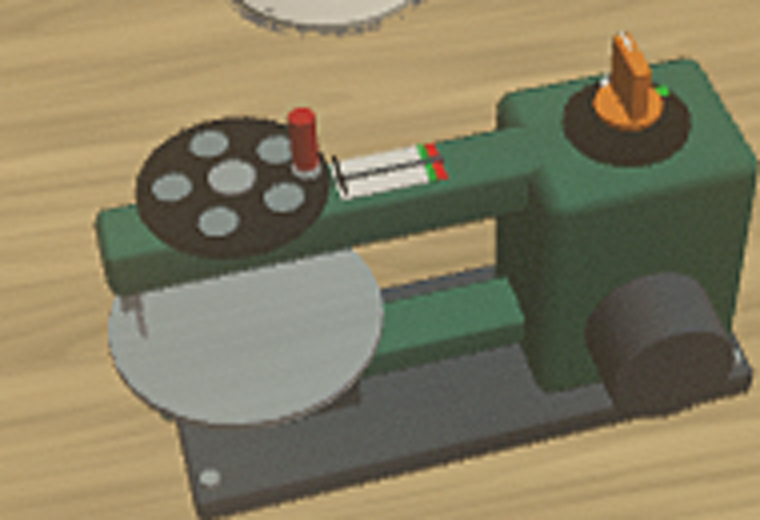

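The pictures show the saw nearly along world y. In the top view the hub is at about (354,209), the red knob at (339,207) on the column side, and the selector dial at (266,223). The pointer is at the white end. Next I'll segment these features for a sub-pixel saw pose.

```bash
cat > h.py <<'E'
from bench import arm, hand, kin, imaging, order, spotter
import cv2, numpy as np
def bp(c,uv,z):
    k=imaging.get_calibration(c);R=np.array(k["R"]);t=np.array(k["t"])
    C=-R.T@t; d=R.T@np.linalg.inv(k["camera_matrix"])@np.array([uv[0],uv[1],1.]); return C+d*(z-C[2])/d[2]
def pj(c,X):
    k=imaging.get_calibration(c); p=k["camera_matrix"]@(np.array(k["R"])@np.array(X)+np.array(k["t"])); return p[:2]/p[2]
E
python3 - <<'E'
from h import *
z=lambda x,y,ox,oy:((x+.5)/4-.5+ox,(y+.5)/4-.5+oy)
T=lambda x,y:z(x,y,230,150); S=lambda x,y:z(x,y,210,130)
for n,c,p,h in [("hub","top",T(497,237),.261),("disc","top",T(497,237),.257),("hub","scene",S(232,177),.261),("disc","scene",S(232,186),.257),
 ("knobtop","top",T(435,230),.306),("knobtop","scene",S(301,116),.306),
 ("dial","top",T(144,291),.238),("dial","scene",S(626,122),.238),("bar far end top","top",T(130,250),.299),("bar near","top",T(141,305),.299)
 ,("whitedot","top",T(151,339),.238),("greendot","top",T(105,320),.238),("whitedot","scene",S(604,84),.238),("greendot","scene",S(662,91),.238),
 ("orangedisc","top",T(143,287),.253),("orangedisc","scene",S(628,104),.253),("bartop a","scene",S(622,40),.299),("bartop b","scene",S(643,75),.299)]:
    print(n,c,np.round(p,1),bp(c,p,h).round(4))
# fits
for c in("top","scene"):
    im=cv2.imread(f"pics/{c}0.png"); hsv=cv2.cvtColor(im,cv2.COLOR_BGR2HSV)
    m=cv2.inRange(hsv,(5,150,120),(22,255,255)); 
    u0,v0=pj(c,(.55,.13,.27)); mm=np.zeros_like(m); mm[int(v0)-25:int(v0)+25,int(u0)-25:int(u0)+25]=1; m=m*mm
    vs,us=np.nonzero(m); print(c,"orange",us.mean(),vs.mean(),us.min(),us.max(),vs.min(),vs.max())
    im2=im[int(v0)-25:int(v0)+25,int(u0)-25:int(u0)+25]; cv2.imwrite(f"pics/sel_{c}.png",cv2.resize(im2,None,fx=11,fy=11,interpolation=cv2.INTER_NEAREST)); print(int(u0)-25,int(v0)-25)
E
python3 -c "
import cv2,numpy as np
cv2.imwrite('pics/selboth.png',np.hstack([cv2.resize(cv2.imread(f'pics/sel_{c}.png'),(400,400),interpolation=0) for c in('top','scene')]))"
```

```text
hub top [353.9 208.9] [ 0.5643 -0.144   0.261 ]
disc top [353.9 208.9] [ 0.5651 -0.1444  0.257 ]
hub scene [267.6 173.9] [ 0.5705 -0.145   0.261 ]
disc scene [267.6 176.1] [ 0.5748 -0.146   0.257 ]
knobtop top [338.4 207.1] [ 0.5655 -0.0928  0.306 ]
knobtop scene [284.9 158.6] [ 0.5723 -0.0953  0.306 ]
dial top [265.6 222.4] [0.5478 0.1365 0.238 ]
dial scene [366.1 160.1] [0.5547 0.1333 0.238 ]
bar far end top top [262.1 212.1] [0.5702 0.1396 0.299 ]
bar near top [264.9 225.9] [0.5273 0.1338 0.299 ]
whitedot top [267.4 234.4] [0.5092 0.1333 0.238 ]
greendot top [255.9 229.6] [0.5272 0.1686 0.238 ]
whitedot scene [360.6 150.6] [0.5117 0.1297 0.238 ]
greendot scene [375.1 152.4] [0.5288 0.1679 0.238 ]
orangedisc top [265.4 221.4] [0.5486 0.1357 0.253 ]
orangedisc scene [366.6 155.6] [0.5529 0.1342 0.253 ]
bartop a scene [365.1 139.6] [0.5385 0.1312 0.299 ]
bartop b scene [370.4 148.4] [0.5771 0.1343 0.299 ]
top orange 264.9447852760736 220.49693251533742 258 272 212 228
241 194
scene orange 367.32275132275134 153.0899470899471 358 375 139 161
340 125
```

View pics/selboth.png

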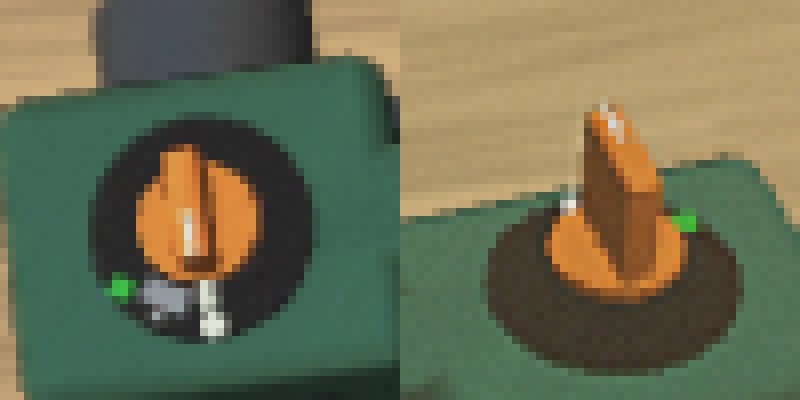

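The two views agree to within a few mm. The hub is near (0.5675, -0.1445) and the selector near (0.551, 0.135), so saw yaw is about 3.4° and the wheel starts at about 0.1 rad. Next I'll check reach for the different gripper headings.

```bash
cat >> h.py <<'E'
from scipy.spatial.transform import Rotation as Ro
def quat(th):
    c,s=np.cos(th),np.sin(th)
    q=Ro.from_matrix(np.array([[0,c,s],[0,s,-c],[-1,0,0.]])).as_quat(); return q[[3,0,1,2]]
HUB=np.array([.5675,-.1445]); SEL=np.array([.551,.135]); YAW=np.arctan2(.0165,.2795)
def knob(w,hub=HUB,r=.05): # cw angle from saw +y
    a=np.pi/2+YAW-w; return hub+r*np.array([np.cos(a),np.sin(a)])
E
python3 - <<'E'
from h import *
s=arm.observe(); q=s["eef_rot"]; print(Ro.from_quat(q[[1,2,3,0]]).as_matrix().round(2))
for th in np.radians([-150,-120,-90,-60,-30,0,30,60,90,120,150,180]):
    r=[]
    for w in np.arange(0,6.3,1.57):
        q=kin.ik([*knob(w),.287],quat(th)); r.append(None if q is None else q.round(2).tolist())
    print(round(np.degrees(th)),"X" if any(x is None for x in r) else (np.min(r,0).round(2).tolist(),np.max(r,0).round(2).tolist()))
for d in (90,80,70,60,50,40,30):
  for o in(0,-180):
    q=kin.ik([*SEL,.28],quat(np.radians(d+o)+YAW+.02)); print(d+o,None if q is None else q.round(2))
E
```

```text
[[ 0.    0.31 -0.95]
 [-0.   -0.95 -0.31]
 [-1.    0.   -0.  ]]
-150 ([-0.44, 0.26, -0.6, 1.55, -0.42, 1.18, -2.53], [0.73, 0.51, 0.91, 1.75, 0.18, 1.28, -2.1])
-120 ([0.62, 0.27, -0.74, 1.51, 0.18, 1.19, -2.19], [0.8, 0.45, -0.57, 1.75, 0.27, 1.26, -1.99])
-90 ([0.71, 0.29, -0.86, 1.51, 0.22, 1.2, -1.71], [0.89, 0.48, -0.7, 1.74, 0.34, 1.28, -1.51])
-60 ([0.81, 0.31, -0.93, 1.51, 0.26, 1.21, -1.22], [0.95, 0.54, -0.83, 1.74, 0.43, 1.31, -1.04])
-30 ([0.86, 0.33, -1.01, 1.51, 0.29, 1.21, -0.72], [1.0, 0.57, -0.92, 1.74, 0.49, 1.34, -0.55])
0 ([0.89, 0.35, -1.1, 1.5, 0.32, 1.22, -0.24], [1.04, 0.62, -1.01, 1.74, 0.55, 1.36, -0.05])
30 ([0.92, 0.37, -1.21, 1.5, 0.34, 1.23, 0.23], [1.07, 0.67, -1.05, 1.74, 0.63, 1.4, 0.45])
60 ([0.89, 0.41, -1.14, 1.5, 0.39, 1.25, 0.78], [1.12, 0.6, -1.04, 1.74, 0.53, 1.35, 0.96])
90 ([0.9, 0.46, -1.31, 1.5, 0.45, 1.27, 1.2], [1.17, 0.61, -1.09, 1.74, 0.59, 1.36, 1.44])
120 ([0.98, 0.5, -1.3, 1.5, 0.5, 1.29, 1.73], [1.2, 0.73, -1.29, 1.74, 0.7, 1.44, 1.89])
150 ([0.98, 0.5, -1.3, 1.5, 0.5, 1.29, 2.25], [1.2, 0.73, -1.29, 1.74, 0.7, 1.44, 2.41])
180 ([-0.81, 0.38, 0.93, 1.56, -0.62, 1.21, -2.56], [-0.39, 0.61, 1.36, 1.79, -0.37, 1.34, -2.47])
90 [ 0.63  0.59 -1.3   1.68  0.58  1.33  0.88]
-90 [ 0.56  0.5  -1.15  1.68  0.47  1.28 -2.18]
80 [ 0.63  0.59 -1.3   1.68  0.58  1.33  0.7 ]
-100 [ 0.55  0.49 -1.13  1.68  0.46  1.27 -2.34]
70 [ 0.63  0.59 -1.3   1.68  0.58  1.33  0.53]
-110 [ 0.53  0.47 -1.1   1.68  0.44  1.26 -2.5 ]
60 [ 0.63  0.59 -1.3   1.68  0.58  1.33  0.35]
-120 [-0.48  0.27  0.24  1.71 -0.07  1.17 -2.24]
50 [ 0.63  0.59 -1.3   1.68  0.58  1.33  0.18]
-130 [-0.66  0.28  0.46  1.72 -0.14  1.17 -2.36]
40 [ 0.63  0.59 -1.3   1.68  0.58  1.33  0.  ]
-140 [-0.64  0.28  0.44  1.72 -0.13  1.17 -2.54]
30 [ 0.63  0.59 -1.3   1.68  0.58  1.33 -0.17]
-150 [-1.02  0.38  0.94  1.73 -0.33  1.2  -2.53]
```

Run:
```python
from h import *
p=arm.observe()["position"]
arm.movel([p[0],p[1],.42],v=.3)
k=knob(.09); print(k)
arm.movep([*k,.42],quat(0.0))
arm.movel([*k,.345],v=.2)
s=arm.observe(); print(s["t"],s["position"],s["force"])
ims=[]
for c in("top","scene"):
    im=imaging.get_image(c)[:,:,::-1].copy(); u,v=pj(c,[*k,.306]).astype(int); print(c,pj(c,[*k,.306]))
    cv2.imwrite(f"pics/{c}1.png",im)
    ims.append(cv2.resize(im[v-40:v+40,u-40:u+40],(400,400),interpolation=cv2.INTER_CUBIC))
cv2.imwrite("pics/hover.png",np.hstack(ims))
```

```text
[ 0.56905147 -0.09452408]
4.6167 [ 0.56928018 -0.0949667   0.34554513] [0.77918618 0.63084703 0.36975884]
top [338.84507197 205.94131037]
scene [284.96769664 157.77604782]
```

View pics/hover.png

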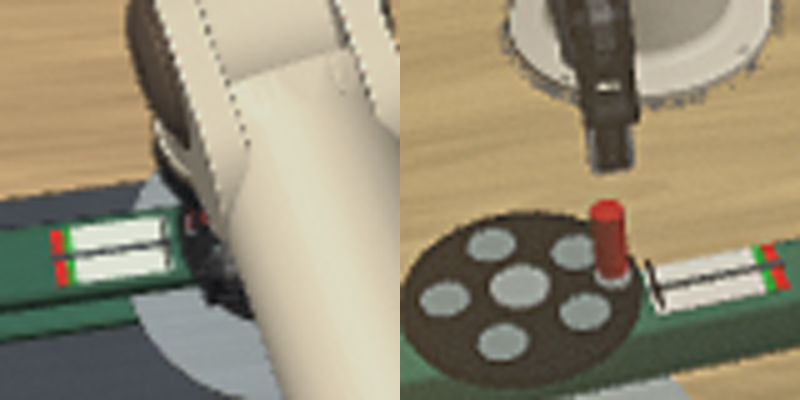

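In the scene view (right crop) the fingers hang straight above the knob: finger column about 612, knob about 607 in the crop. I'll descend and grip.

Run:
```python
from h import *
k=knob(.09)
arm.movel([*k,.287],v=.12)
s=arm.observe(); print(s["t"],s["position"],s["force"])
hand.grab(40)
s=arm.observe(); print(s["t"],s["position"],s["force"],s["torque"],s["grip_width"])
im=imaging.get_image("scene")[:,:,::-1]; u,v=pj("scene",[*k,.306]).astype(int)
cv2.imwrite("pics/grip.png",cv2.resize(im[v-50:v+50,u-50:u+50],(600,600),interpolation=cv2.INTER_CUBIC))
```

```text
5.35 [ 0.56949421 -0.09431848  0.28763829] [0.17855658 0.98629488 0.14092685]
6.0 [ 0.56977205 -0.09451914  0.28750687] [ 1.85616587 -0.27241005  1.5333804 ] [-0.01462139 -0.48914386  0.01424839] 0.18160045036125683
```

View pics/grip.png

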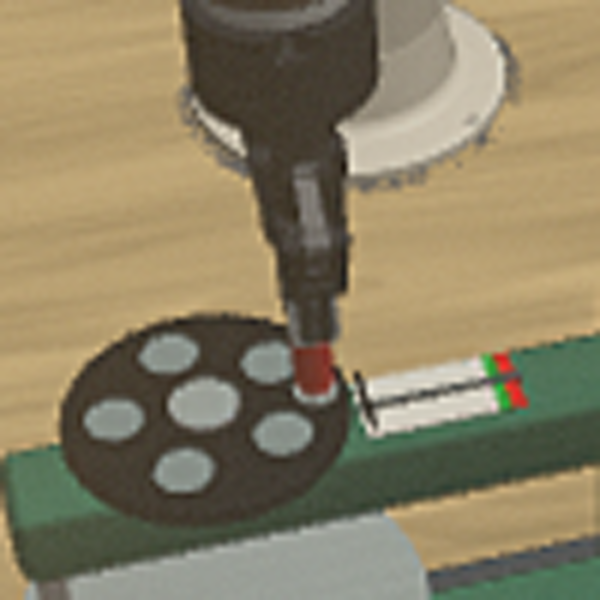

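Run:
```python
from h import *
k=knob(.09);u,v=pj("scene",[*k,.306]).astype(int)
for X in ([*k,.306],[*k,.262],[k[0]+.009,k[1],.262],[k[0]+.009,k[1],.27],[k[0]+.02,k[1],.27],[k[0]+.009,k[1],.29]):
    print(X,(pj("scene",X)-[u-50,v-50])*6)
```

```text
[np.float64(0.5690514732123692), np.float64(-0.09452407648805974), 0.306] [305.80617984 304.65628692]
[np.float64(0.5690514732123692), np.float64(-0.09452407648805974), 0.262] [313.66760995 379.22703547]
[np.float64(0.5780514732123692), np.float64(-0.09452407648805974), 0.262] [316.934096   392.75060429]
[np.float64(0.5780514732123692), np.float64(-0.09452407648805974), 0.27] [315.54881006 379.51687189]
[np.float64(0.5890514732123692), np.float64(-0.09452407648805974), 0.27] [319.6021821  396.24779531]
[np.float64(0.5780514732123692), np.float64(-0.09452407648805974), 0.29] [312.01988008 345.80475948]
```

Run:
```python
from h import *
c=np.array([.2028,-.6168]); d=np.array([.31,-.95])
for z in (.204,.217,.235,.25):
  for s in(-.05,.05): print(z,s,pj("scene",[*(c+s*d),z]), pj("top",[*(c+s*d),z]))
im=cv2.imread("pics/scene0.png")[70:150,50:150]; im2=cv2.imread("pics/top0.png")[280:360,480:580]
cv2.imwrite("pics/f.png",np.hstack([cv2.resize(i,None,fx=4,fy=4,interpolation=2) for i in(im,im2)]))
```

```text
0.204 -0.05 [123.67192143 128.20178106] [500.73336638 320.38046681]
0.204 0.05 [ 91.33624701 138.48152887] [529.20434067 307.5909751 ]
0.217 -0.05 [122.19522613 124.93365391] [502.45917924 320.62969809]
0.217 0.05 [ 89.5841029  135.20467995] [531.1800912  307.72210467]
0.235 -0.05 [120.11532377 120.33054765] [504.90172409 320.98243539]
0.235 0.05 [ 87.11514668 130.58725353] [533.97602385 307.90766932]
0.25 -0.05 [118.34999745 116.42364087] [506.98571849 321.28339304]
0.25 0.05 [ 85.01860968 126.66632318] [536.36120741 308.06597275]
```

View pics/f.png

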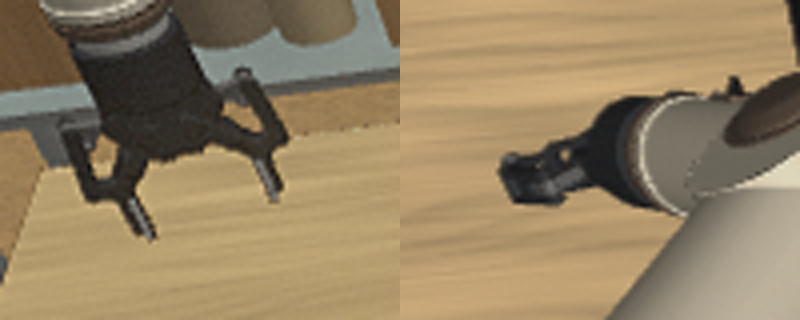

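Grip width is 0.18, so about 15 mm: the knob is held and has hardly moved. The fingertips look slightly higher in the image than specified, but the hold is fine. I'll start winding and log the forces.

```bash
cat >> h.py <<'E'
def wind(w0,w1,hub,step=.25,v=.1,gain=0.):
    hub=np.array(hub,float); n=int(np.ceil((w1-w0)/step)); L=[]
    for w in np.linspace(w0,w1,n+1)[1:]:
        arm.movel([*knob(w,hub),.287],v=v)
        s=arm.observe(); a=np.pi/2+YAW-w; er=np.array([np.cos(a),np.sin(a)]); et=np.array([er[1],-er[0]])
        F=s["force"][:2]; d=s["position"][:2]-hub
        L.append((s["t"],w,er@F,et@F,s["force"][2],er@d,np.linalg.norm(s["force"]),s["grip_width"]))
        print(*np.round(L[-1],3), s["position"].round(4))
        if L[-1][6]>60: print("FORCE"); break
        hub+=gain*(er@F)*er
    print("hub",hub); return hub
E
python3 - <<'E'
from h import *
wind(.105,1.6,HUB)
E
```

```text
6.333 0.354 -0.983 -0.534 5.036 0.05 5.159 0.181 [ 0.5819 -0.0964  0.2875]
6.608 0.603 -0.001 -1.512 6.375 0.05 6.552 0.178 [ 0.5933 -0.1013  0.2874]
6.883 0.852 0.551 -1.932 5.736 0.05 6.078 0.178 [ 0.6031 -0.1088  0.2875]
7.158 1.102 -0.977 -2.023 6.346 0.05 6.732 0.178 [ 0.6107 -0.1184  0.2875]
7.433 1.351 0.3 -2.332 5.673 0.05 6.141 0.182 [ 0.6157 -0.1296  0.2875]
7.708 1.6 0.053 -2.575 3.636 0.05 4.456 0.182 [ 0.6179 -0.1418  0.2875]
hub [ 0.5675 -0.1445]
```

Run:
```python
from h import *
im=imaging.get_image("scene")[:,:,::-1]; u,v=pj("scene",[*HUB,.26]).astype(int)
cv2.imwrite("pics/w1.png",cv2.resize(im[v-50:v+50,u-50:u+50],(600,600),interpolation=cv2.INTER_CUBIC))
```

```text
(no output)
```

View pics/w1.png

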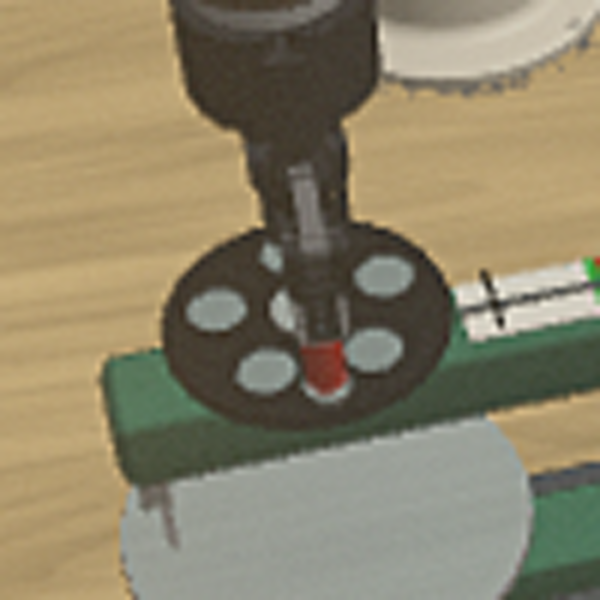

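The knob followed round and the pointer has moved up the scale. Radial force is about zero, so the hub estimate is good. Continuing.

Run:
```python
from h import *
wind(1.6,7.35,HUB)
print(arm.observe()["q"].round(2))
im=imaging.get_image("scene")[:,:,::-1]; u,v=pj("scene",[.56,-.02,.25]).astype(int)
cv2.imwrite("pics/w2.png",cv2.resize(im[v-50:v+50,u-60:u+60],(720,600),interpolation=cv2.INTER_CUBIC))
```

```text
8.033 1.85 0.422 -3.675 5.29 0.051 6.455 0.183 [ 0.6169 -0.1548  0.2875]
8.308 2.1 0.655 -2.677 5.557 0.051 6.203 0.185 [ 0.6127 -0.167   0.2875]
8.583 2.35 0.419 -2.511 5.469 0.05 6.033 0.181 [ 0.6055 -0.1777  0.2875]
8.858 2.6 -0.796 -2.398 5.233 0.05 5.811 0.184 [ 0.5959 -0.1861  0.2875]
9.133 2.85 -2.307 -1.815 6.021 0.05 6.699 0.178 [ 0.5848 -0.1918  0.2875]
9.408 3.1 -2.086 -2.273 6.834 0.05 7.498 0.18 [ 0.5726 -0.1944  0.2874]
9.683 3.35 -1.724 -1.175 7.573 0.05 7.855 0.181 [ 0.5603 -0.1941  0.2874]
9.958 3.6 -3.891 -1.326 7.122 0.05 8.223 0.181 [ 0.5483 -0.1907  0.2874]
10.233 3.85 -3.184 -1.05 6.396 0.05 7.221 0.182 [ 0.5377 -0.1845  0.2874]
10.508 4.1 -3.679 -0.515 6.327 0.05 7.337 0.176 [ 0.5289 -0.176   0.2874]
10.783 4.35 -3.496 -1.611 6.898 0.05 7.9 0.181 [ 0.5225 -0.1657  0.2874]
11.058 4.6 -3.725 -2.166 6.763 0.05 8.019 0.182 [ 0.5188 -0.1543  0.2874]
11.333 4.85 -2.696 -1.888 7.639 0.05 8.317 0.175 [ 0.5179 -0.1425  0.2874]
11.608 5.1 -1.717 -3.109 9.43 0.05 10.076 0.18 [ 0.5199 -0.1306  0.2873]
11.883 5.35 -0.522 -2.174 12.179 0.05 12.383 0.178 [ 0.5248 -0.1192  0.2873]
12.158 5.6 1.745 -3.193 12.652 0.05 13.165 0.186 [ 0.5326 -0.1092  0.2873]
12.433 5.85 1.57 -3.284 12.352 0.05 12.877 0.182 [ 0.5428 -0.1014  0.2873]
12.708 6.1 1.548 -2.805 12.918 0.05 13.31 0.177 [ 0.5545 -0.0964  0.2873]
12.983 6.35 1.103 -1.816 12.873 0.05 13.047 0.179 [ 0.5671 -0.0946  0.2873]
13.258 6.6 0.71 -2.291 11.556 0.05 11.803 0.18 [ 0.5796 -0.0959  0.2873]
13.533 6.85 1.226 -1.464 10.73 0.05 10.898 0.182 [ 0.5914 -0.1004  0.2874]
13.808 7.1 2.003 -1.852 11.134 0.05 11.464 0.183 [ 0.6016 -0.1075  0.2874]
14.083 7.35 1.729 -3.828 10.507 0.05 11.315 0.181 [ 0.6093 -0.1165  0.2874]
hub [ 0.5675 -0.1445]
[ 0.87  0.57 -1.07  1.54  0.51  1.34 -0.25]
```

View pics/w2.png

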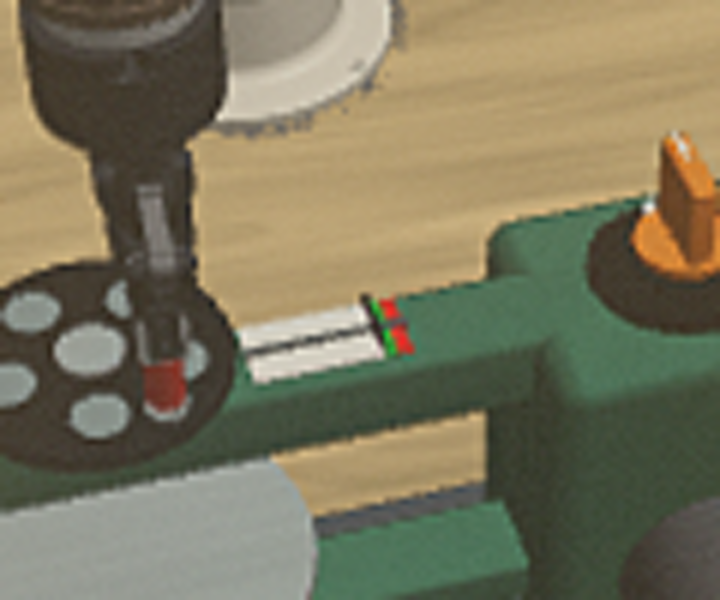

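The pointer is at the green's near edge (about (372,325) in the crop), which matches 7.35 rad. I'll go to 7.75, then look.

Run:
```python
from h import *
wind(7.35,7.75,HUB,step=.2,v=.05)
im=imaging.get_image("scene")[:,:,::-1]; u,v=pj("scene",[.56,-.02,.25]).astype(int)
cv2.imwrite("pics/w3.png",cv2.resize(im[v-25:v+35,u-60:u+60],None,fx=6,fy=6,interpolation=cv2.INTER_CUBIC))
```

```text
14.417 7.483 0.445 -6.051 10.534 0.05 12.157 0.18 [ 0.6119 -0.1207  0.2874]
14.7 7.617 1.465 -7.779 12.004 0.05 14.379 0.183 [ 0.6144 -0.1261  0.2874]
14.983 7.75 0.423 -8.919 9.628 0.05 13.131 0.184 [ 0.6163 -0.1317  0.2874]
hub [ 0.5675 -0.1445]
```

View pics/w3.png

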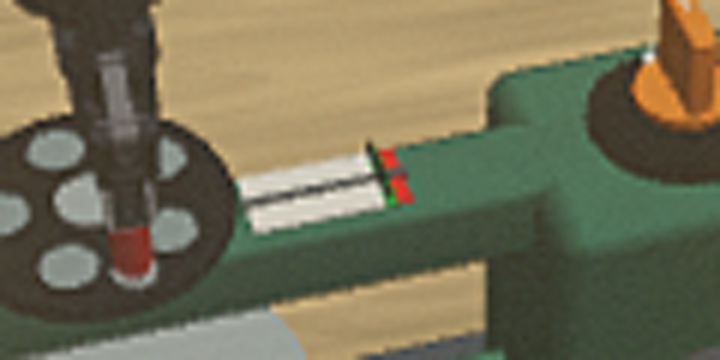

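Run:
```python
from h import *
wind(7.75,7.84,HUB,step=.2,v=.03)
p=arm.observe()["position"]; hand.release()
arm.movel([p[0],p[1],.40],v=.2)
arm.movep([*SEL,.40],quat(np.pi/2+YAW+.02))
s=arm.observe(); print(s["t"],s["position"],s["force"],s["q"].round(2))
im=imaging.get_image("scene")[:,:,::-1]; cv2.imwrite("pics/s4.png",im); u,v=pj("scene",[.56,-.0,.27]).astype(int)
cv2.imwrite("pics/w4.png",cv2.resize(im[v-50:v+45,u-65:u+65],None,fx=6,fy=6,interpolation=cv2.INTER_CUBIC))
```

```text
15.333 7.84 0.477 -9.994 8.995 0.05 13.454 0.181 [ 0.6171 -0.1353  0.2874]
hub [ 0.5675 -0.1445]
17.8083 [0.5515819  0.1333736  0.39904867] [ 0.20782381 -0.75496941  0.11409449] [ 0.68  0.57 -1.46  1.49  0.57  1.58  0.89]
```

View pics/w4.png

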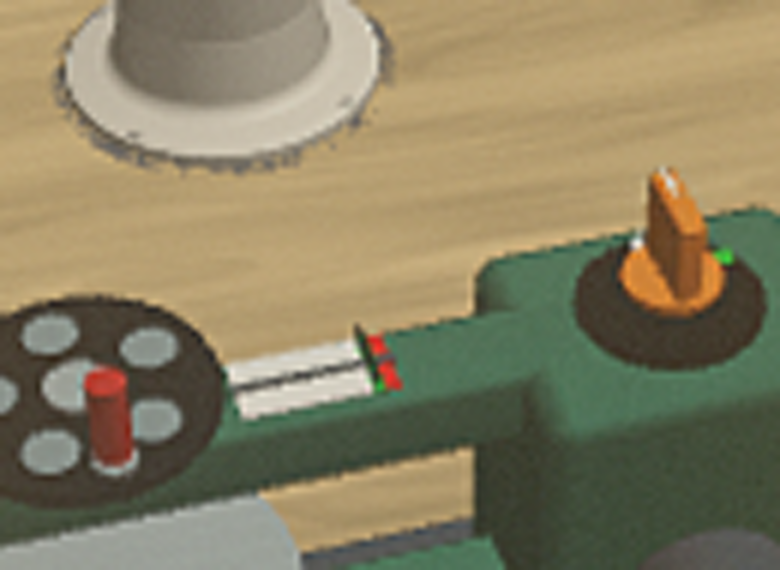

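View pics/s4.png

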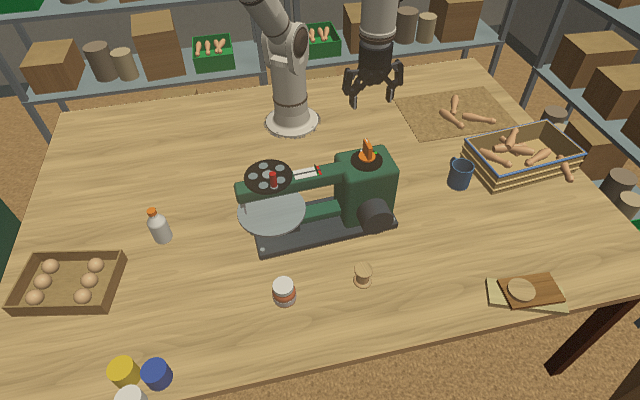

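Run:
```python
from h import *
p=np.array([.5516,.1334,0]);d=np.array([-np.sin(YAW+.02),np.cos(YAW+.02),0])
for z in (.395,.41,.42):
  print(z,[pj("scene",p+[0,0,z]+s*d).round(1) for s in(-.05,-.0425,.0425,.05)])
for z in(.255,.299): print(pj("scene",[*SEL,z]))
im=cv2.imread("pics/s4.png")[50:180,310:430]
cv2.imwrite("pics/z4.png",cv2.resize(im,None,fx=4.5,fy=4.5,interpolation=2))
```

```text
0.395 [array([351.2, 116.6]), array([354. , 116.1]), array([385.3, 109.8]), array([388. , 109.3])]
0.41 [array([351.4, 111.6]), array([354.3, 111.1]), array([385.9, 104.9]), array([388.6, 104.3])]
0.42 [array([351.6, 108.2]), array([354.4, 107.7]), array([386.3, 101.5]), array([389. , 100.9])]
[366.73012153 154.59580868]
[367.78450052 142.25099341]
```

View pics/z4.png

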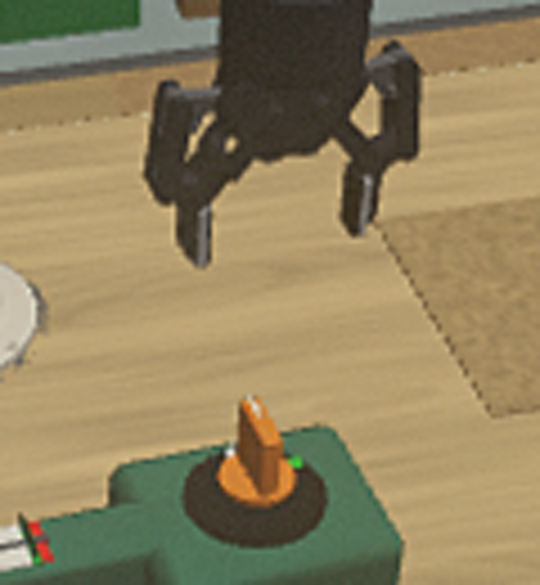

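The pointer stays in the green with the knob free. The gripper is above the selector, inner pads at crop (205,265) and (355,235), with the bar between them. I'll descend and grip.

Run:
```python
from h import *
def sh(n):
    s=arm.observe(); print(n,s["t"],s["position"].round(4),s["force"].round(1),s["torque"].round(2),round(s["grip_width"],3))
arm.movel([*SEL,.33],v=.2); sh("a")
arm.movel([*SEL,.2855],v=.1); sh("b")
hand.grab(60); sh("c")
im=imaging.get_image("scene")[:,:,::-1]
cv2.imwrite("pics/z5.png",cv2.resize(im[90:190,310:430],None,fx=5,fy=5,interpolation=2))
```

```text
a 18.3583 [0.5514 0.1344 0.3303] [-0.2  0.4  1.1] [ 0.04  0.02 -0.01] 1.003
b 18.95 [0.551  0.1352 0.2857] [ 0.1 -0.2  0.4] [ 0.    0.02 -0.02] 0.999
c 19.6333 [0.5512 0.1343 0.2856] [-0.6 -1.8  1.9] [-0.62  0.1  -0.09] 0.129
```

View pics/z5.png

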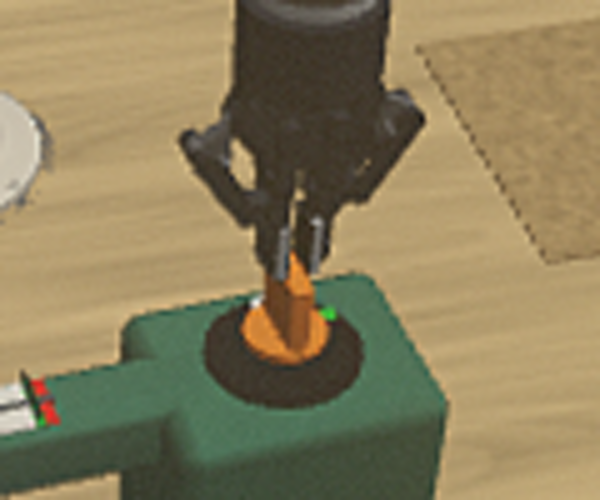

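Run:
```python
from h import *
def sh(n):
    s=arm.observe(); print(n,s["t"],s["position"].round(4),s["force"].round(1),s["torque"].round(2),round(s["grip_width"],3))
for z in (.2805,.2755,.2735):
    arm.movel([*SEL,z],v=.05); sh(z)
im=imaging.get_image("scene")[:,:,::-1]
cv2.imwrite("pics/z6.png",cv2.resize(im[90:190,310:430],None,fx=5,fy=5,interpolation=2))
```

```text
0.2805 19.9333 [0.5512 0.1344 0.2805] [-0.5 -4.4  4.6] [-1.03  0.12 -0.07] 0.127
0.2755 20.1833 [0.5513 0.1345 0.2761] [-2.  -5.2  7.3] [-1.13  0.3  -0.08] 0.127
0.2735 20.4333 [0.5516 0.1348 0.2757] [-3.9 -6.1 16.5] [-1.55  0.88 -0.09] 0.123
```

View pics/z6.png

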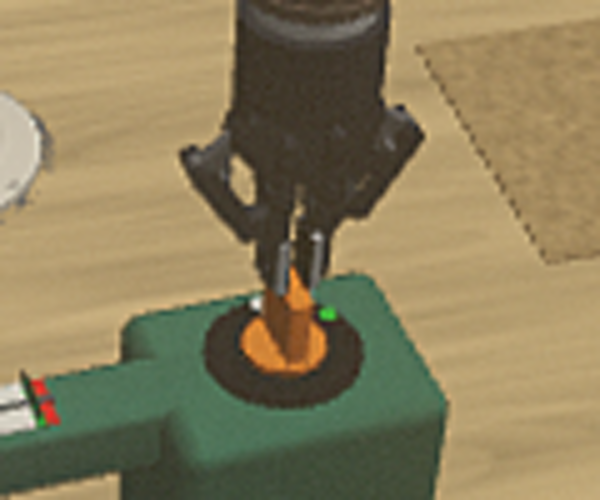

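It bottomed exactly 10 mm down with the grip holding. Now I'll turn it clockwise while keeping it pressed.

Run:
```python
from h import *
def sh(n):
    s=arm.observe(); R=Ro.from_quat(s["eef_rot"][[1,2,3,0]]).as_matrix(); th=np.degrees(np.arctan2(R[1,1],R[0,1]))
    print(n,s["t"],round(th,1),s["position"].round(4),s["force"].round(1),s["torque"].round(2),round(s["grip_width"],3)); return s
th0=np.pi/2+YAW+.02
for d in list(range(6,61,6))+[63]:
    arm.movel([*SEL,.2733],quat(th0-np.radians(d)),v=.1); s=sh(d)
    if np.linalg.norm(s["force"])>45 or abs(s["torque"][2])>3: print("STOP"); break
im=imaging.get_image("scene")[:,:,::-1]
cv2.imwrite("pics/z7.png",cv2.resize(im[90:190,310:430],None,fx=5,fy=5,interpolation=2))
```

```text
6 20.7417 88.5 [0.5516 0.1349 0.2757] [-4.6 -7.1 17.7] [-1.58  0.9   0.03] 0.129
12 21.0 82.5 [0.5517 0.1349 0.2757] [-4.8 -7.6 17. ] [-1.53  0.81 -0.03] 0.127
18 21.2583 76.5 [0.5517 0.135  0.2757] [-3.4 -5.4 17.5] [-1.51  0.87 -0.07] 0.132
24 21.5167 70.5 [0.5517 0.1351 0.2757] [-4.4 -7.4 17.9] [-1.44  0.84 -0.01] 0.129
30 21.775 64.5 [0.5518 0.1351 0.2757] [-3.8 -6.1 16. ] [-1.35  0.84  0.01] 0.132
36 22.0333 58.5 [0.5518 0.1352 0.2757] [-3.3 -5.7 16.1] [-1.29  0.85 -0.03] 0.127
42 22.2917 52.5 [0.5519 0.1352 0.2757] [-3.5 -5.3 16.2] [-1.29  0.77 -0.04] 0.126
48 22.55 46.5 [0.5519 0.1353 0.2757] [-3.6 -4.6 16.5] [-1.23  0.73 -0.08] 0.128
54 22.8083 40.5 [0.552  0.1353 0.2757] [-2.8 -5.6 16.4] [-1.22  0.66 -0.04] 0.132
60 23.0667 34.5 [0.552  0.1354 0.2757] [-3.2 -6.  15.4] [-1.13  0.7  -0.07] 0.125
63 23.3167 31.6 [0.5521 0.1354 0.2757] [-3.7 -4.8 15.9] [-1.18  0.67  0.29] 0.131
```

View pics/z7.png

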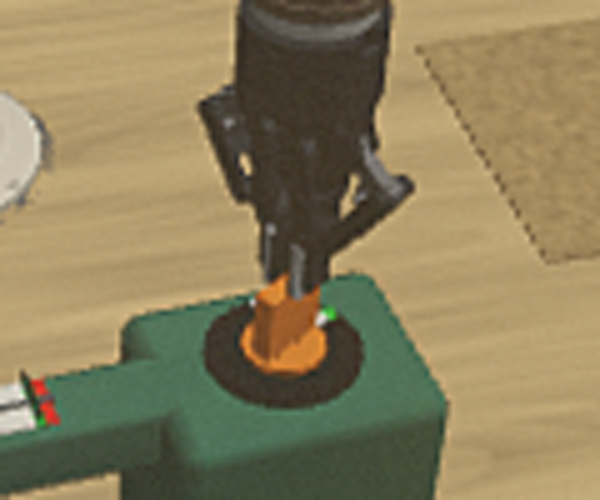

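The white tooth is now beside the green dot, and torque is beginning to rise at the stop. I'll nudge it until firmly against the stop.

Run:
```python
from h import *
def sh(n):
    s=arm.observe(); R=Ro.from_quat(s["eef_rot"][[1,2,3,0]]).as_matrix(); th=np.degrees(np.arctan2(R[1,1],R[0,1]))
    print(n,s["t"],round(th,1),s["position"].round(4),s["force"].round(1),s["torque"].round(2),round(s["grip_width"],3)); return s
th0=np.pi/2+YAW+.02
for d in (65,67,69,71):
    arm.movel([*SEL,.2733],quat(th0-np.radians(d)),v=.1); s=sh(d)
    if abs(s["torque"][2])>1.0: break
# ease the twist, rise with the spring, let go
arm.movel([*SEL,.2857],quat(th0-np.radians(64)),v=.05); sh("up")
hand.release(); sh("rel")
arm.movel([*SEL,.40],v=.2)
arm.movep([.45,.30,.42],quat(th0-np.radians(64)))
arm.dwell(.3); sh("off")
for c in("scene","top"):
    cv2.imwrite(f"pics/{c}8.png",imaging.get_image(c)[:,:,::-1])
a=cv2.imread("pics/scene8.png"); b=cv2.imread("pics/top8.png")
cv2.imwrite("pics/z8.png",cv2.resize(a[125:215,280:410],None,fx=6,fy=6,interpolation=2))
cv2.imwrite("pics/z8t.png",cv2.resize(b[180:260,240:390],None,fx=5,fy=5,interpolation=2))
```

```text
65 23.6167 29.6 [0.552  0.1354 0.2757] [-2.3 -4.8 15.8] [-1.19  0.66  0.47] 0.129
67 23.8667 27.6 [0.552  0.1354 0.2757] [-3.1 -5.8 16.4] [-1.26  0.65  0.81] 0.123
69 24.1167 25.7 [0.552  0.1355 0.2757] [-3.  -6.7 16.5] [-1.3   0.58  1.02] 0.126
up 24.5167 30.5 [0.5515 0.1351 0.2857] [ 2.4 -3.2  1.4] [-0.6  -0.49  0.42] 0.123
rel 25.225 30.5 [0.551  0.135  0.2857] [-0.6  0.6 -0.5] [ 0.03  0.02 -0.02] 1.0
off 27.05 30.4 [0.451  0.2988 0.4196] [0.3 0.2 0.4] [-0.01  0.01  0.05] 1.002
```

View pics/z8.png

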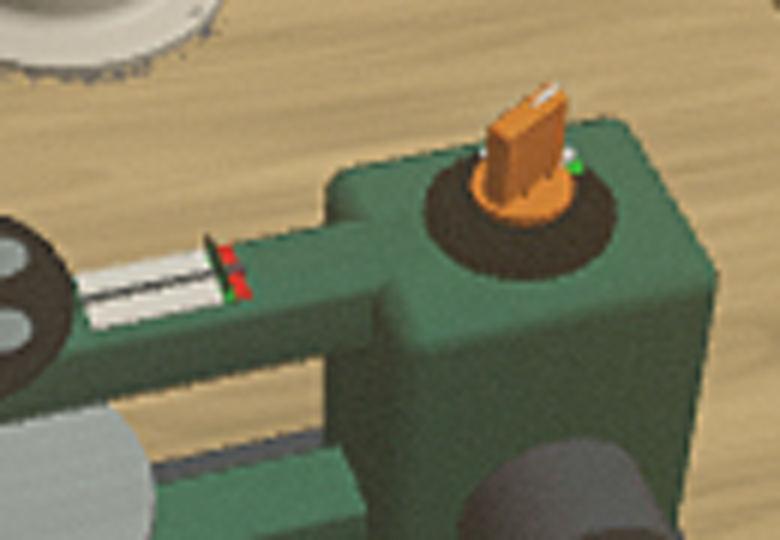

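View pics/z8t.png

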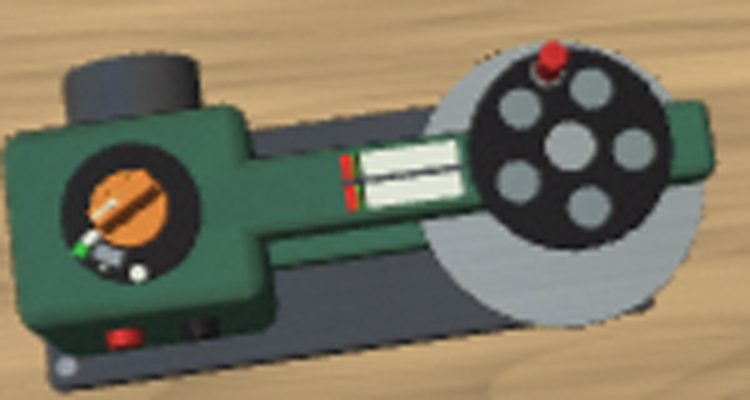

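View pics/scene8.png

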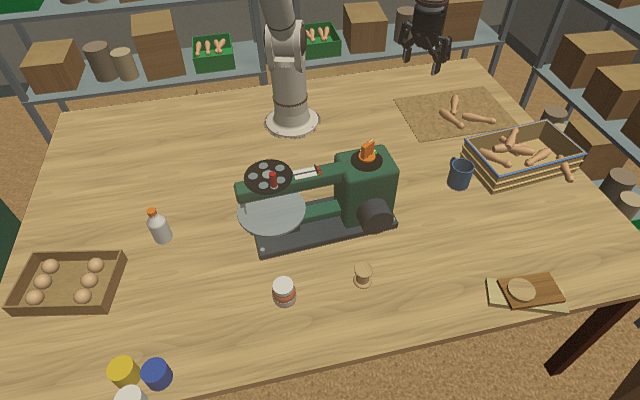

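In the scene crop the pointer is inside the green (about (215,265)). The selector is up again with its tooth at the green dot (about (573,158)). The bystanders haven't moved, and the gripper is clear. Handing in.

Run:
```python
from h import *
print(order.hand_in(), arm.observe()["t"])
```

```text
the job is handed in; nothing more can be done
the job is handed in; nothing more can be done
```

I wound the tension wheel clockwise by its red knob to about 7.73 rad, worked out from where the gripper stopped. After letting go, the pointer rests in the green in the last pictures. I then pushed the selector in the full 10 mm and turned it clockwise to the green-dot stop, where it resisted with about 1 N m. I let it come back up and opened the gripper.

**Last checks:**
- The pointer is in the green and the white tooth is at the green dot.
- The selector rose back to its starting height while I held it, then I released it.
- The glue, paint, spool and mug are where they were.
- The arm is clear and the external force is near zero. The clock read about 27 s just before I handed the job in.

**Things that disagreed:**
- **Camera positions:** the two cameras differed by about 6 mm in x. I used the average, and the low sideways forces while winding supported it.
- **Fingertip height:** the fingertips looked about 20 mm higher in the pictures than specified, but both grips held without slipping.
- **Force at the knob:** the force I read when stopped was below the stated values, about 2 N early on against 7 N. It was about 10 N at the end against 12 N. I therefore relied on the pointer and the wheel angle rather than the force.

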